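# Clear the polishing bench: bottles, jars and felt wheel back to caddy and tray

## Task

Clear up the mould-polishing bench: stand the two nozzle bottles in the back row of the steel caddy (along its tall back plate), and only when both are in, stand the two paste jars in its front row, one thing to a pocket. At any time, lay the loose felt wheel flat in the empty half of the wheel tray. Set things down rather than dropping them, knock nothing over, and leave the steel cup, the cork block and the tape measure where they are.

Things in the scene. Friction and masses are not known exactly. Their poses are not given: they have to be found in the camera images.
- bottle_a: One of two alike white squeeze bottles, upright, 160 mm tall: round body 56 mm in diameter to 86 mm height, shoulder to 101 mm, ribbed screw cap 32 mm in diameter from 104 to 130 mm (grip here), then a thin pointed nozzle to 160 mm. 0.14 to 0.28 kg. Origin: centre of its underside, z up. Goes in either pocket of the caddy's back row.
- bottle_b: One of two alike white squeeze bottles, upright, 160 mm tall: round body 56 mm in diameter to 86 mm height, shoulder to 101 mm, ribbed screw cap 32 mm in diameter from 104 to 130 mm (grip here), then a thin pointed nozzle to 160 mm. 0.14 to 0.28 kg. Origin: centre of its underside, z up. Goes in either pocket of the caddy's back row.
- jar_a: One of two alike short white jars with a black screw lid, upright, 58 mm tall: body 51 mm in diameter, lid 54 mm in diameter from 40 to 58 mm height. 0.08 to 0.17 kg. Origin: centre of its underside, z up. Goes in either pocket of the caddy's front row.
- jar_b: One of two alike short white jars with a black screw lid, upright, 58 mm tall: body 51 mm in diameter, lid 54 mm in diameter from 40 to 58 mm height. 0.08 to 0.17 kg. Origin: centre of its underside, z up. Goes in either pocket of the caddy's front row.
- wheel: The loose felt polishing wheel: off-white disc 56 mm in diameter, 24 mm thick, small steel flange in its middle, lying flat on the bench among the bottles and jars, all 100 mm or more apart (the wheels in the tray are fixed). 0.04 to 0.085 kg. Origin: centre of its underside, z up.
- caddy: Fixed steel caddy 183 x 183 mm, left or right of the loose things. Origin: centre of its underside, on the bench. x points to its back (away from the robot), with a back plate 60 mm high. Walls 22 and dividers 18 mm high, floor top at z = 3 mm. Four open pockets 87 mm square: back row centred at x = +45, y = -45 and +45 mm, front row at x = -45, y = -45 and +45 mm.
- wheel_tray: Fixed shallow steel tray 183 x 183 mm, walls 16 mm high, on the side opposite the caddy. Origin: centre of its underside, on the bench. x points to its back half (away from the robot), where three spare wheels lie, up to 51 mm high. A divider 12 mm high, then the empty front half: 87 (x) by 177 (y) mm, centred at x = -45, y = 0 mm, floor top at z = 3 mm.
- cup: Small open steel cup, 58 mm across the rim, 55 mm high, among the loose things: stays where it is. Origin: centre of its underside.
- cork_block: Cork sanding block 64 x 36 x 28 mm (x, y, z), flat among the loose things: stays where it is. Origin: centre of its underside.
- tape: Grey tape measure lying on its side, 56 x 52 x 34 mm (x, y, z), among the loose things: stays where it is. Origin: centre of its underside.
Things that resemble listed ones, but are neither listed nor needed, are in the scene too. What is shaped like the jar_a but red or yellow is not meant.

How it is judged:
By the outcome, as a careful person would: the job done as asked, in the order asked, and still so for the second after the job is handed in, with the robot touching nothing.
It also fails if it takes over 120 s, if anything falls off the work surface, if the arm or the gripper's body presses on something with over 40 N, if the wrist force passes 120 N, or if a joint passes its speed limit or range.

## Robot

A 6-joint arm with a two-finger parallel gripper is mounted at the origin on the work surface. World frame = base frame: x ahead of the robot, y to its left, z up, the work surface at z = 0. Lengths are in m, angles in rad, forces in N, time in s.
With the tool pointing down it reaches from about 0.3 to 0.775 m from the base axis. Payload 14.6 kg.
Tool frame: the origin (TCP) lies at the centre of the arm's flange, where the gripper is bolted on; the fingertips stand 199 mm ahead of it and the grasp point (between the pads) lies 180 mm ahead of it; z points along the fingers, y is the line along which they close (so a half turn about z gives the same grasp; the last joint's range is limited). The gripper opens to 94 mm and grips with 3 to 60 N. Pads are 16 mm wide; open, the fingers measure 119 mm over their backs; the gripper's body (75 mm by 177 mm) begins 78 mm behind the grasp point.
Start: joints at [1.042, 0.3, 1.521, -0, 1.321, -0.067], TCP at [0.245, 0.492, 0.405] pointing down, gripper open.
Joint ranges: [-3.03, 3.03], [-0.79, 2.21], [0.23, 2.52], [-1.04, 4.18], [0, 3.07], [-2.55, 2.55]. Speed limits (rad/s): [2.22, 2.22, 2.57, 3.14, 3.14, 3.14].

## Interface

Orientations are given as [roll, pitch, yaw] about the fixed x, y, z axes, in that order (R = Rz(yaw) Ry(pitch) Rx(roll)).
In Python, from station import ctrl gives the robot as it stands. The module is installed in compiled form; this text tells all that it offers.
- The arm moves only by the tool servo_tool, never from a script. Its argument "motion" is a list of rows, each a list of 5 numbers: the closure, from 0 (fully open) to 1 (shut), then the shift along the world's x, y, z in cm, then the turn about the world's z in degrees. A call has 1 to 20 rows; each row is the pose to reach, as a shift and turn from the pose commanded when the call began; what a row does not reach only later rows make up. A row lasts 1/8 s, in which the tool goes at most 62.5 mm and 10.7 degrees, less where a joint would pass 70% of its speed; a pose out of reach is approached as far as the arm can. A call with a gripper value outside its range is refused whole. The fingers move at their own pace and stop on an object; "squeeze" is the grip in N (left out, the last holds). Time passes only in rows, so rows that repeat a pose let the fingers close. It gives the time, the measured TCP pose, the force, the opening and the grip force at its end, in the units of the state.
- ctrl.get_obs(): the state, without advancing time (a new reading comes with each control period).
- ctrl.camera(name): name is "side" or "top"; returns a dict with "image" (400x640x3 uint8, red, green, blue), "fx", "fy", "cx", "cy" (pixels), "dist" ([k1, k2, p1, p2, k3] as OpenCV has them; the pictures are not rectified), "camera_from_world" (4x4, takes a point from world to camera coordinates). Camera axes: x right, y up, looking along -z (the intrinsics and any distortion apply to the point x, -y, -z); pixel columns grow to the right and rows downward; lengths in m; the calibration is good to about 2 mm. A picture is of the moment at which its call begins. There is no depth.
- ctrl.hand_in(): hands the job in; it is judged then, once.
The state is a dict: "time_s": time; "qpos": joint angles; "joint_vel": joint speeds; "tau": joint torques, N m; "ee_pos": TCP position; "eef_rot": TCP orientation; "force": force on the tool from outside, world axes, zero at the start; "moment": the same for the moment, N m; "grip_width": finger opening in m; "grip_force": force on a finger pad.
Only numpy, scipy, OpenCV 4.12 (cv2) and the standard library are available. Lean on these libraries where they do the work, as an engineer would, in place of code of your own. Each camera call takes 0.05 s, during which the arm holds its last target. There are 200 camera calls.

## Working session

There is one attempt and no reset: what is moved stays moved. The work goes in short steps, Python scripts to look and compute and a tool call to move; the robot and the scene stay as the last step left them, time stands still between calls to the robot, and variables do not carry over. Pictures are saved under pics/ and viewed, at most 14 in all, crops included, and the job is handed in when it is done.

Besides the shell and the picture viewer there is one more tool, called as name([rows], argument=value, ...), one row to a line, values as JSON. servo_tool: Moves the arm, as the interface text tells. Its arguments: {"type":"object","properties":{"motion":{"type":"array","items":{"type":"array","items":{"type":"number"}}},"squeeze":{"type":"number"}},"required":["motion"]}

```bash
mkdir -p pics
cat > h.py <<'E'
import numpy as np, cv2
from station import ctrl
def snap(n,f):
    c=ctrl.camera(n); cv2.imwrite(f,c["image"][:,:,::-1]); return c
def K(c): return np.array([[c["fx"],0,c["cx"]],[0,c["fy"],c["cy"]],[0,0,1.]]),np.array(c["dist"],float)
F=np.diag([1,-1,-1.])
def ray(c,uv,z):
    k,d=K(c); p=cv2.undistortPoints(np.array([[uv]],float),k,d)[0,0]
    T=np.array(c["camera_from_world"]); R=T[:3,:3]; o=-R.T@T[:3,3]
    v=R.T@(F@np.array([p[0],p[1],1.])); return o+v*(z-o[2])/v[2]
def proj(c,P):
    k,d=K(c); T=np.array(c["camera_from_world"]); P=np.atleast_2d(P)
    q=(T[:3,:3]@P.T+T[:3,3:]).T@F
    return cv2.projectPoints(q,np.zeros(3),np.zeros(3),k,d)[0][:,0]
E
python3 - <<'E'
from h import *
for n in("top","side"):
    c=snap(n,f"pics/{n}0.png"); T=np.array(c["camera_from_world"]); print(n,(-T[:3,:3].T@T[:3,3]).round(3),c["fx"],c["dist"])
print(ctrl.get_obs())
E
```

```text
top [0.32  0.003 0.965] 420.72088806013664 [-0.08615787  0.          0.          0.          0.        ]
side [ 0.086 -0.627  0.653] 415.96993203203056 [-0.07065759  0.          0.          0.          0.        ]
{'time_s': 0.1, 'qpos': array([ 1.04243074e+00,  3.00420131e-01,  1.52151168e+00,  1.49954420e-05,
        1.32072149e+00, -6.66091022e-02]), 'joint_vel': array([-0.00024682, -0.00113347, -0.00225107,  0.00094701,  0.00124162,
       -0.00067987]), 'tau': array([ 1.23695718e-03, -5.32642901e+01, -3.53284013e+01,  7.09604868e-02,
        2.34725088e-02, -1.24752637e-04]), 'ee_pos': array([0.24502872, 0.49237185, 0.40414354]), 'eef_rot': array([-3.14053533e+00, -8.50891688e-05,  2.67983241e+00]), 'force': array([-0.48771723, -0.42806644,  1.22679184]), 'moment': array([ 0.01079129,  0.00029967, -0.06433475]), 'grip_force': 0.0, 'grip_width': 0.09371363086881755}
```

View pics/top0.png

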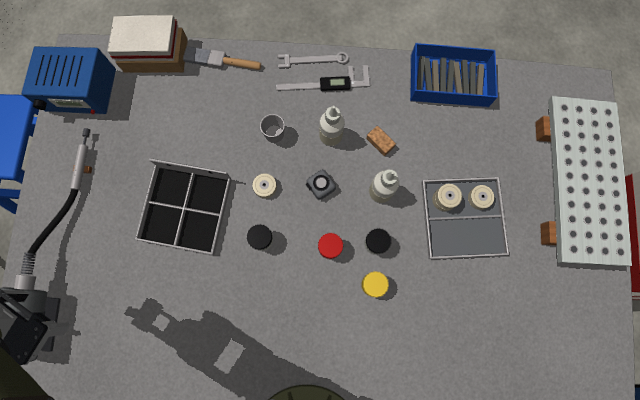

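View pics/side0.png

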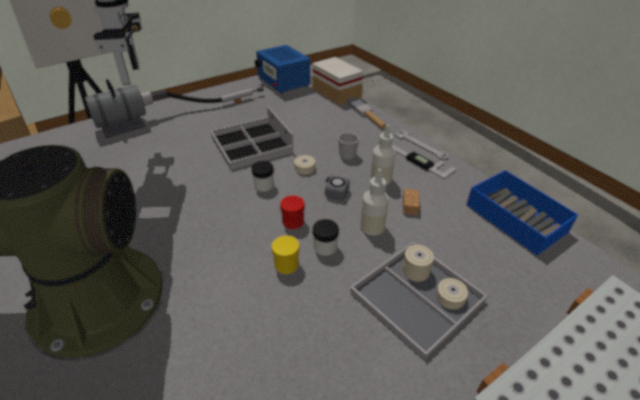

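The top view shows the caddy at about (184,206) and the tray at about (466,217). The bottle nozzles are near (333,110) and (390,174), the black jars at (259,237) and (378,240), and the wheel at (264,185). The cup is at (272,127), the cork block at (380,140) and the tape at (320,184). The side view agrees with this layout. I'll zoom in for exact pixels.

Run:
```python
import cv2
i=cv2.imread("pics/top0.png"); cv2.imwrite("pics/z1.png",cv2.resize(i[95:305,130:330],None,fx=2.8,fy=2.8,interpolation=cv2.INTER_CUBIC))
cv2.imwrite("pics/z2.png",cv2.resize(i[95:305,310:520],None,fx=2.8,fy=2.8,interpolation=cv2.INTER_CUBIC))
```

```text
(no output)
```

View pics/z1.png

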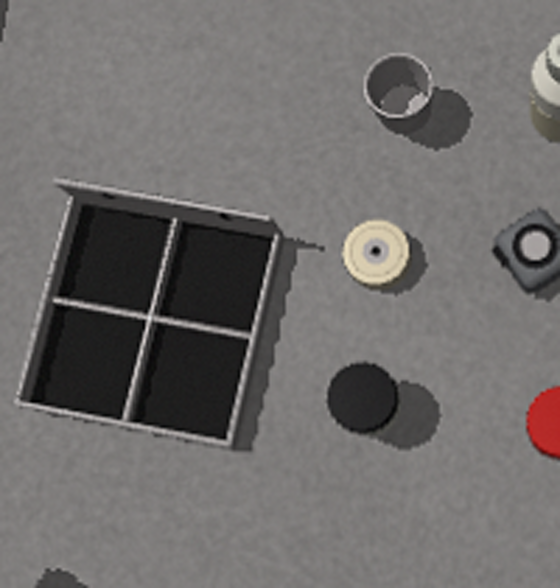

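View pics/z2.png

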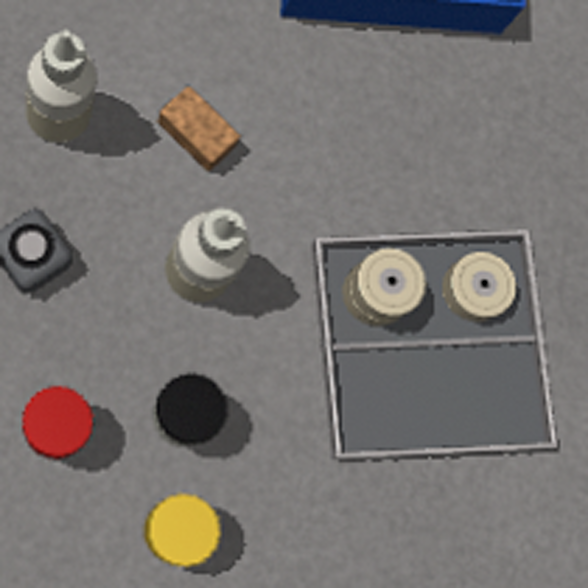

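Zoomed, the caddy divider cross is at (184,208.6) and the wheel centre at (264,184.5). Jar lids are centred at (259,237) and (378,240.6). The tray rim corners are readable, and the bottles lean outward through parallax, as expected. I'll measure now, fitting the bottle silhouettes in both cameras.

```bash
cat > m.py <<'E'
from h import *
c=ctrl.camera("top"); s=ctrl.camera("side")
def z1(X,Y): return ((X+.5)/2.8-.5+130,(Y+.5)/2.8-.5+95)
def z2(X,Y): return ((X+.5)/2.8-.5+310,(Y+.5)/2.8-.5+95)
P={}
for n,uv,z in [("wheel",z1(376,251),.024),("jarA",z1(362,398),.058),("jarB",z2(191,408),.058),("cup",z1(398,86),.055),("cork",z2(199,127),.028),("tape",z2(36,252),.034),("red",z2(57,421),.058),("yel",z2(183,529),.058),("botA tip",z2(66,36),.158),("botB tip",z2(231,222),.158),("capA",z2(64,54),.128),("capB",z2(222,233),.128)]:
    P[n]=ray(c,uv,z); print(n,P[n].round(4),"side px",proj(s,P[n])[0].round(1))
def rect(ps,z,n):
    w=np.array([ray(c,p,z)[:2] for p in ps]); print(n,w.round(4).tolist(),"edges",np.linalg.norm(w-np.roll(w,-1,0),axis=1).round(4))
    return w
w=rect([z1(22,403),z1(231,442)],.022,"caddy front L,R"); d=w[0]-w[1]; print("caddy yaw",np.degrees(np.arctan2(d[1],d[0]))-90)
print("caddy cross",ray(c,z1(151,318),.018).round(4))
w=rect([z2(337,457),z2(555,446),z2(527,233),z2(318,240)],.016,"tray"); print(w.mean(0)); d=w[0]-w[1]; print("tray yaw",np.degrees(np.arctan2(d[1],d[0]))-90)
# overlay bottles
t=c["image"][:,:,::-1].copy(); q=s["image"][:,:,::-1].copy()
a=np.linspace(0,2*np.pi,60)
def ov(im,cam,x,y,prof):
    for r,z in prof:
        p=proj(cam,np.c_[x+r*np.cos(a),y+r*np.sin(a),0*a+z]); cv2.polylines(im,[np.round(p*16).astype(np.int32)],True,(0,0,255),1,cv2.LINE_AA,4)
B=[(.028,0),(.028,.086),(.016,.104),(.016,.130),(.002,.16)]; J=[(.0255,0),(.027,.04),(.027,.058)]
for im,cam in((t,c),(q,s)):
    for n in("capA","capB"): ov(im,cam,*P[n][:2],B)
    for n in("jarA","jarB"): ov(im,cam,*P[n][:2],J)
    ov(im,cam,*P["wheel"][:2],[(.028,0),(.028,.024)])
f=lambda i,x,y,w,h:cv2.resize(i[y:y+h,x:x+w],(w*3,h*3),interpolation=cv2.INTER_CUBIC)
cv2.imwrite("pics/ov.png",np.hstack([np.vstack([f(t,310,95,110,80),f(t,310,165,110,90)]),f(q,315,120,110,170)[:510]]))
E
python3 m.py
```

```text
wheel [0.5593 0.1384 0.024 ] side px [305.1 160.2]
jarA [0.4325 0.133  0.058 ] side px [262.2 166. ]
jarB [ 0.4431 -0.1251  0.058 ] side px [325.5 226.2]
cup [0.6931 0.1298 0.055 ] side px [348.4 137. ]
cork [ 0.6859 -0.1269  0.028 ] side px [410.6 196.4]
tape [0.5654 0.0031 0.034 ] side px [337.1 183. ]
red [ 0.4258 -0.0221  0.058 ] side px [292.4 201.7]
yel [ 0.3502 -0.1231  0.058 ] side px [285.7 243.6]
botA tip [ 0.6994 -0.0079  0.158 ] side px [387.9 125.1]
botB tip [ 0.5648 -0.1343  0.158 ] side px [378.8 170. ]
capA [ 0.6985 -0.0077  0.128 ] side px [386.2 136. ]
capB [ 0.565 -0.133  0.128] side px [377.  181.4]
caddy front L,R [[0.4119, 0.4166], [0.3937, 0.2401]] edges [0.1774 0.1774]
caddy yaw -5.86200901443064
caddy cross [0.4907 0.3202 0.018 ]
tray [[0.4171, -0.2512], [0.4376, -0.4326], [0.6174, -0.4124], [0.5977, -0.2323]] edges [0.1825 0.181  0.1811 0.1816]
[ 0.51745955 -0.33210575]
tray yaw 6.425311127519123
```

View pics/ov.png

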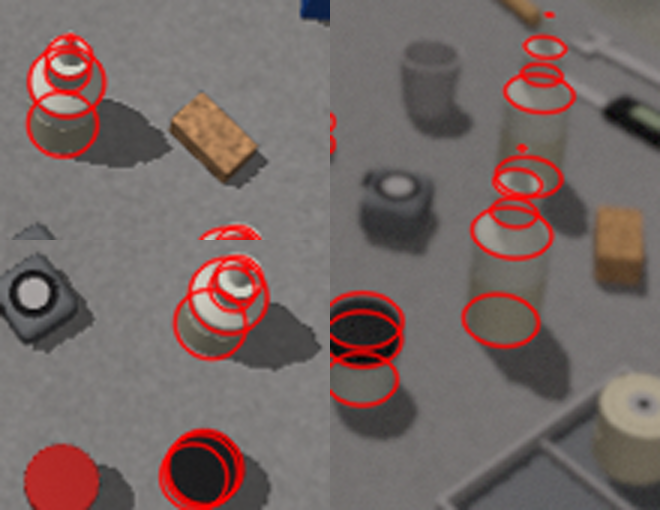

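Bottles, jars and wheel all fit the overlays in both views, with a side residual of about 2 px. Heights and sizes match the description. Positions in metres:

| Item | x | y |
|---|---|---|
| Bottle A | .698 | -.008 |
| Bottle B | .565 | -.133 |
| Back pockets | .541, .532 | .360, .270 |
| Front pockets | .452, .443 | .369, .279 |
| Tray half | .473 | -.337 |

I'll move over bottle A, at yaw 174°.

servo_tool([
  [0,5,-5,0,5],
  [0,9,-10,0,10],
  [0,13,-15,0,20.5],
  [0,17,-20,0,20.5],
  [0,21,-25,0,20.5],
  [0,25,-30,0,20.5],
  [0,29,-34,0,20.5],
  [0,33,-38,0,20.5],
  [0,37,-42,0,20.5],
  [0,41,-46,0,20.5],
  [0,44,-49,0,20.5],
  [0,45.3,-50,0,20.5],
  [0,45.3,-50,0,20.5],
  [0,45.3,-50,0,20.5],
  [0,45.3,-50,0,20.5],
  [0,45.3,-50,0,20.5],
], squeeze=20)

```text
time_s: 2.2
ee_pos: [0.6978, -0.0071, 0.405]
eef_rot: [3.142, 0.0, 3.038]
force: [-0.1, -0.3, -0.1]
grip_width: 0.0939
grip_force: 0.0
```

servo_tool([
  [0,0,0,-2,0],
  [0,0,0,-5,0],
  [0,0,0,-8,0],
  [0,0,0,-9.5,0],
  [0,0,0,-10.4,0],
  [0,0,0,-10.4,0],
  [0.3,0,0,-10.4,0],
  [0.5,0,0,-10.4,0],
  [0.6,0,0,-10.4,0],
  [0.7,0,0,-10.4,0],
  [0.8,0,0,-10.4,0],
  [0.8,0,0,-10.4,0],
  [0.8,0,0,-10.4,0],
  [0.8,0,0,-10.4,0],
  [0.8,0,0,-10.4,0],
  [0.8,0,0,-10.4,0],
])

```text
time_s: 4.2
ee_pos: [0.698, -0.0076, 0.3006]
eef_rot: [3.142, -0.0, 3.038]
force: [-0.4, 0.8, -1.0]
grip_width: 0.0317
grip_force: 20.0
```

servo_tool([
  [0.8,0,0,1,0],
  [0.8,0,0,4,0],
  [0.8,0,0,8,0],
  [0.8,-1,2,10.5,0],
  [0.8,-3,6,10.5,0],
  [0.8,-5,11,10.5,0],
  [0.8,-7,16,10.5,0],
  [0.8,-9,21,10.5,0],
  [0.8,-11,26,10.5,0],
  [0.8,-13,31,10.5,0],
  [0.8,-15,35,10.5,0],
  [0.8,-15.7,36.7,10.5,0],
  [0.8,-15.7,36.7,10.5,0],
  [0.8,-15.7,36.7,9,0],
  [0.8,-15.7,36.7,6,0],
  [0.8,-15.7,36.7,3.5,0],
  [0.8,-15.7,36.7,2,0],
  [0.8,-15.7,36.7,1.2,0],
  [0.8,-15.7,36.7,1.2,0],
])

```text
time_s: 6.58
ee_pos: [0.5413, 0.3591, 0.3126]
eef_rot: [-3.141, -0.0, 3.037]
force: [0.8, 0.7, -1.5]
grip_width: 0.0315
grip_force: 20.0
```

Run:
```python
from h import *
t=ctrl.camera("top")["image"]; s=ctrl.camera("side")["image"]
f=lambda i,x,y:cv2.resize(i[y:y+130,x:x+130,::-1],None,fx=3,fy=3)
cv2.imwrite("pics/c1.png",np.hstack([f(t,120,130),f(s,190,60)]))
```

```text
(no output)
```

View pics/c1.png

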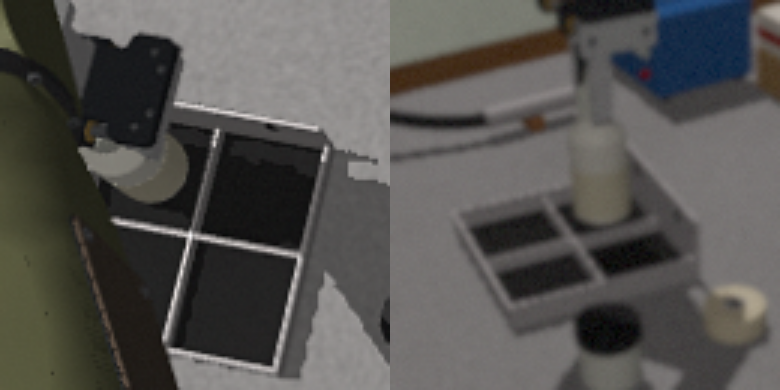

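The bottle hangs about 9 mm above the back-left pocket, inside its walls in both views. I'll lower it, release and rise.

servo_tool([
  [0.8,0,0,-0.4,0],
  [0.8,0,0,-0.7,0],
  [0.8,0,0,-0.9,0],
  [0.8,0,0,-1.0,0],
  [0.8,0,0,-1.0,0],
  [0.6,0,0,-1.0,0],
  [0.5,0,0,-1.0,0],
  [0.4,0,0,-1.0,0],
  [0.3,0,0,-1.0,0],
  [0.3,0,0,-1.0,0],
  [0.3,0,0,1,0],
  [0.3,0,0,4,0],
  [0.2,0,0,7,0],
  [0,0,0,9.3,0],
  [0,0,0,9.3,0],
])

```text
time_s: 8.55
ee_pos: [0.5409, 0.3593, 0.4086]
eef_rot: [3.139, 0.004, 3.038]
force: [0.1, 0.4, 0.6]
grip_width: 0.0916
grip_force: 0.0
```

servo_tool([
  [0,0,-3,0,0],
  [0,0,-8,0,0],
  [0,0,-13,0,0],
  [0,1,-18,0,0],
  [0,1,-23,0,0],
  [0,1,-28,0,0],
  [0,2,-33,0,0],
  [0,2,-38,0,0],
  [0,2.4,-43,0,0],
  [0,2.4,-47,0,0],
  [0,2.4,-49.2,0,0],
  [0,2.4,-49.2,0,0],
  [0,2.4,-49.2,0,0],
  [0,2.4,-49.2,-1,0],
  [0,2.4,-49.2,-4,0],
  [0,2.4,-49.2,-7,0],
  [0,2.4,-49.2,-9.5,0],
  [0,2.4,-49.2,-10.5,0],
  [0,2.4,-49.2,-10.5,0],
  [0,2.4,-49.2,-10.5,0],
])

```text
time_s: 11.05
ee_pos: [0.5653, -0.1325, 0.3016]
eef_rot: [-3.141, 0.002, 3.038]
force: [-0.1, -1.2, 0.1]
grip_width: 0.0941
grip_force: 0.0
```

servo_tool([
  [0.3,0,0,0,0],
  [0.5,0,0,0,0],
  [0.6,0,0,0,0],
  [0.7,0,0,0,0],
  [0.8,0,0,0,0],
  [0.8,0,0,0,0],
  [0.8,0,0,0,0],
  [0.8,0,0,0,0],
  [0.8,0,0,0,0],
  [0.8,0,0,0,0],
])

```text
time_s: 12.3
ee_pos: [0.565, -0.1326, 0.3006]
eef_rot: [-3.142, -0.0, 3.038]
force: [0.5, -0.8, -0.7]
grip_width: 0.0314
grip_force: 20.0
```

servo_tool([
  [0.8,0,0,1,0],
  [0.8,0,0,4,0],
  [0.8,0,0,8,0],
  [0.8,0,2,10.5,0],
  [0.8,0,6,10.5,0],
  [0.8,-1,11,10.5,0],
  [0.8,-1,16,10.5,0],
  [0.8,-2,21,10.5,0],
  [0.8,-2,26,10.5,0],
  [0.8,-3,31,10.5,0],
  [0.8,-3,36,10.5,0],
  [0.8,-3.3,39,10.5,0],
  [0.8,-3.3,40.3,10.5,0],
  [0.8,-3.3,40.3,10.5,0],
  [0.8,-3.3,40.3,9,0],
  [0.8,-3.3,40.3,6,0],
  [0.8,-3.3,40.3,3.5,0],
  [0.8,-3.3,40.3,2,0],
  [0.8,-3.3,40.3,1.2,0],
  [0.8,-3.3,40.3,1.2,0],
])

```text
time_s: 14.8
ee_pos: [0.5322, 0.2702, 0.3126]
eef_rot: [-3.141, -0.0, 3.037]
force: [-0.4, -0.5, -1.2]
grip_width: 0.0317
grip_force: 20.0
```

servo_tool([
  [0.8,0,0,-0.4,0],
  [0.8,0,0,-0.7,0],
  [0.8,0,0,-0.9,0],
  [0.8,0,0,-1.0,0],
  [0.8,0,0,-1.0,0],
  [0.6,0,0,-1.0,0],
  [0.5,0,0,-1.0,0],
  [0.4,0,0,-1.0,0],
  [0.3,0,0,-1.0,0],
  [0.3,0,0,-1.0,0],
  [0.3,0,0,1,0],
  [0.3,0,0,4,0],
  [0.3,0,0,7,0],
  [0.2,0,0,9.3,0],
  [0,0,-5,9.3,0],
  [0,0,-10,9.3,0],
  [0,1,-13.3,9.3,0],
  [0,2.7,-13.3,9.3,0],
  [0,2.7,-13.3,9.3,0],
])

```text
time_s: 17.18
ee_pos: [0.5594, 0.1371, 0.4054]
eef_rot: [-3.142, -0.0, 3.037]
force: [-0.2, 0.3, -0.1]
grip_width: 0.0942
grip_force: 0.0
```

Run:
```python
from h import *
t=ctrl.camera("top")["image"]; s=ctrl.camera("side")["image"]
f=lambda i,x,y:cv2.resize(i[y:y+130,x:x+130,::-1],None,fx=3,fy=3)
cv2.imwrite("pics/c2.png",np.hstack([f(t,130,120),f(s,190,60)])); print(ctrl.get_obs()["ee_pos"])
```

```text
[0.55872385 0.13766826 0.40540718]
```

View pics/c2.png

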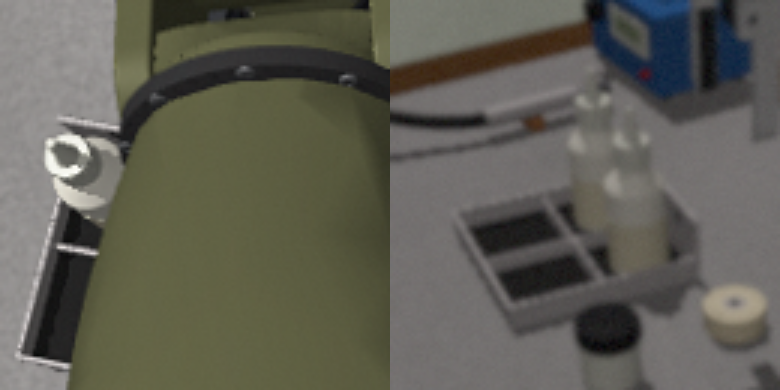

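Both bottles stand upright in the two back pockets (side view, crop about (590,170) and (635,215)). The gripper is above the wheel.

servo_tool([
  [0,0,0.1,-3,0],
  [0,0,0.1,-8,0],
  [0,0,0.1,-13,0],
  [0,0,0.1,-17,0],
  [0,0,0.1,-19,0],
  [0,0,0.1,-20.2,0],
  [0,0,0.1,-20.2,0],
  [0,0,0.1,-20.2,0],
  [0.2,0,0.1,-20.2,0],
  [0.3,0,0.1,-20.2,0],
  [0.4,0,0.1,-20.2,0],
  [0.5,0,0.1,-20.2,0],
  [0.55,0,0.1,-20.2,0],
  [0.6,0,0.1,-20.2,0],
  [0.6,0,0.1,-20.2,0],
  [0.6,0,0.1,-20.2,0],
  [0.6,0,0.1,-20.2,0],
], squeeze=12)

```text
time_s: 19.4
ee_pos: [0.5591, 0.1384, 0.2037]
eef_rot: [3.142, 0.0, 3.038]
force: [-0.4, -0.4, 1.5]
grip_width: 0.0562
grip_force: 12.0
```

servo_tool([
  [0.6,0,0,2,0],
  [0.6,0,0,6,0],
  [0.6,0,0,11,0],
  [0.6,-1,-3,14,0],
  [0.6,-2,-8,14,0],
  [0.6,-3,-13,14,0],
  [0.6,-4,-18,14,0],
  [0.6,-5,-23,14,0],
  [0.6,-6,-28,14,0],
  [0.6,-6.5,-33,14,0],
  [0.6,-7,-38,14,0],
  [0.6,-8,-43,14,0],
  [0.6,-8.6,-46,14,0],
  [0.6,-8.6,-47.5,14,0],
  [0.6,-8.6,-47.5,12,0],
  [0.6,-8.6,-47.5,8,0],
  [0.6,-8.6,-47.5,5,0],
  [0.6,-8.6,-47.5,3,0],
  [0.6,-8.6,-47.5,2,0],
  [0.6,-8.6,-47.5,2,0],
])

```text
time_s: 21.9
ee_pos: [0.4733, -0.3363, 0.2235]
eef_rot: [3.141, -0.001, 3.038]
force: [-0.1, -0.3, -1.4]
grip_width: 0.0559
grip_force: 12.0
```

servo_tool([
  [0.6,0,0,-0.8,0],
  [0.6,0,0,-1.3,0],
  [0.6,0,0,-1.6,0],
  [0.6,0,0,-1.75,0],
  [0.6,0,0,-1.75,0],
  [0.6,0,0,-1.75,0],
])

```text
time_s: 22.65
ee_pos: [0.4731, -0.3367, 0.2066]
eef_rot: [-3.141, 0.0, 3.038]
force: [-2.1, 1.8, 5.7]
grip_width: 0.0559
grip_force: 12.0
```

servo_tool([
  [0.5,0,0,0,0],
  [0.35,0,0,0,0],
  [0.25,0,0,0,0],
  [0.2,0,0,0,0],
  [0.15,0,0,0,0],
  [0.1,0,0,2,0],
  [0,0,0,6,0],
  [0,0,0,11,0],
  [0,0,3,14,0],
  [0,-1,8,14,0],
  [0,-2,13,14,0],
  [0,-3,18,14,0],
  [0,-3,21.2,14,0],
  [0,-3,21.2,14,0],
  [0,-3,21.2,14,0],
])

```text
time_s: 24.52
ee_pos: [0.4431, -0.1251, 0.347]
eef_rot: [-3.141, 0.001, 3.038]
force: [0.1, 0.1, -0.2]
grip_width: 0.0941
grip_force: 0.0
```

Run:
```python
from h import *
t=ctrl.camera("top")["image"]; s=ctrl.camera("side")["image"]
f=lambda i,x,y:cv2.resize(i[y:y+130,x:x+130,::-1],None,fx=3,fy=3)
cv2.imwrite("pics/c3.png",np.hstack([f(t,400,150),f(s,350,230)])); print(ctrl.get_obs()["ee_pos"])
```

```text
[ 0.44306732 -0.12543357  0.34643714]
```

View pics/c3.png

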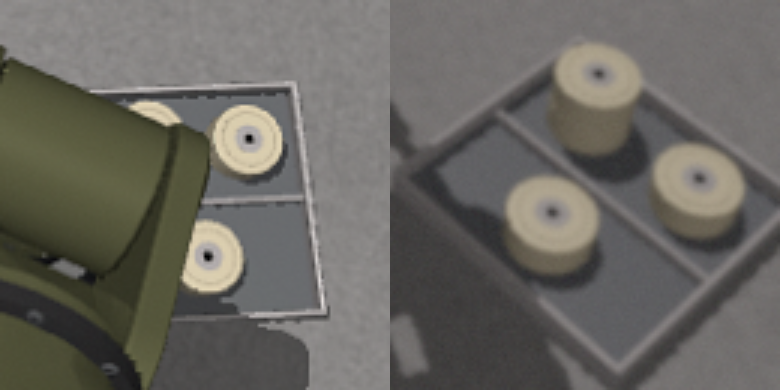

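The wheel lies flat inside the empty front half (crop (550,225) in the side view). Next is jar B.

servo_tool([
  [0,0,0,-3,0],
  [0,0,0,-7,0],
  [0,0,0,-10,0],
  [0,0,0,-11.5,0],
  [0,0,0,-11.9,0],
  [0,0,0,-11.9,0],
  [0.15,0,0,-11.9,0],
  [0.3,0,0,-11.9,0],
  [0.4,0,0,-11.9,0],
  [0.5,0,0,-11.9,0],
  [0.6,0,0,-11.9,0],
  [0.6,0,0,-11.9,0],
  [0.6,0,0,-11.9,0],
  [0.6,0,0,-11.9,0],
  [0.6,0,0,-11.9,0],
], squeeze=18)

```text
time_s: 26.5
ee_pos: [0.4431, -0.1246, 0.2272]
eef_rot: [-3.142, 0.0, 3.038]
force: [-1.8, 1.1, 3.8]
grip_width: 0.0535
grip_force: 18.0
```

servo_tool([
  [0.6,0,0,2,0],
  [0.6,0,0,6,0],
  [0.6,0,0,10,0],
  [0.6,0,3,12,0],
  [0.6,-1,8,12,0],
  [0.6,-1,13,12,0],
  [0.6,-1,18,12,0],
  [0.6,-1,23,12,0],
  [0.6,-1,28,12,0],
  [0.6,-1,33,12,0],
  [0.6,-1,38,12,0],
  [0.6,0,43,12,0],
  [0.6,0.5,47,12,0],
  [0.6,0.9,49.3,12,0],
  [0.6,0.9,49.3,12,0],
  [0.6,0.9,49.3,9,0],
  [0.6,0.9,49.3,6,0],
  [0.6,0.9,49.3,3.5,0],
  [0.6,0.9,49.3,2,0],
  [0.6,0.9,49.3,2,0],
])

```text
time_s: 29.0
ee_pos: [0.452, 0.3679, 0.2465]
eef_rot: [-3.14, -0.001, 3.037]
force: [0.3, 0.2, -0.1]
grip_width: 0.0536
grip_force: 18.0
```

servo_tool([
  [0.6,0,0,-0.6,0],
  [0.6,0,0,-1.1,0],
  [0.6,0,0,-1.5,0],
  [0.6,0,0,-1.7,0],
  [0.6,0,0,-1.75,0],
  [0.6,0,0,-1.75,0],
])

```text
time_s: 29.75
ee_pos: [0.4521, 0.3684, 0.2303]
eef_rot: [3.141, 0.0, 3.038]
force: [-2.6, -1.6, 5.0]
grip_width: 0.0535
grip_force: 18.0
```

servo_tool([
  [0.5,0,0,0,0],
  [0.35,0,0,0,0],
  [0.25,0,0,0,0],
  [0.2,0,0,0,0],
  [0.2,0,0,0,0],
  [0.2,0,0,2,0],
  [0.1,0,0,6,0],
  [0,0,0,10,0],
  [0,-1,-3,12,0],
  [0,-2,-8,12,0],
  [0,-2,-13,12,0],
  [0,-2,-18,12,0],
  [0,-2,-22,12,0],
  [0,-2,-23.5,12,0],
  [0,-2,-23.5,12,0],
  [0,-2,-23.5,12,0],
])

```text
time_s: 31.75
ee_pos: [0.4321, 0.1343, 0.3496]
eef_rot: [3.141, -0.0, 3.038]
force: [-0.6, -0.3, 0.3]
grip_width: 0.0938
grip_force: 0.0
```

Run:
```python
from h import *
t=ctrl.camera("top")["image"]; s=ctrl.camera("side")["image"]
f=lambda i,x,y:cv2.resize(i[y:y+130,x:x+130,::-1],None,fx=3,fy=3)
cv2.imwrite("pics/c4.png",np.hstack([f(t,130,140),f(s,190,80)])); print(ctrl.get_obs()["ee_pos"])
```

```text
[0.43205479 0.1343086  0.34954737]
```

View pics/c4.png

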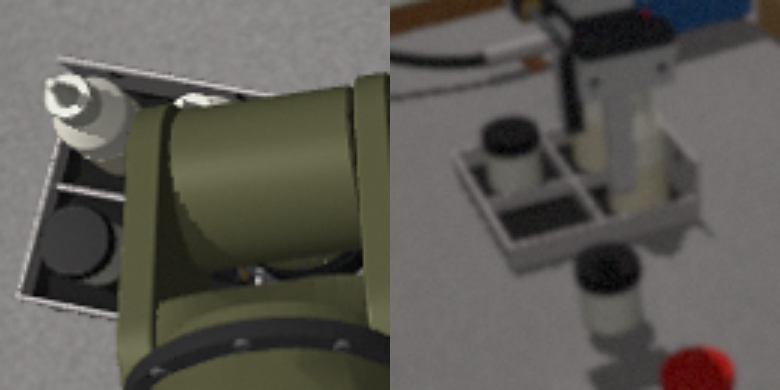

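Jar B stands in the front-left pocket (crop (510,155)). The gripper is above jar A.

servo_tool([
  [0,0,-0.1,-3,0],
  [0,0,-0.1,-7,0],
  [0,0,-0.1,-10,0],
  [0,0,-0.1,-11.8,0],
  [0,0,-0.1,-12.2,0],
  [0,0,-0.1,-12.2,0],
  [0.15,0,-0.1,-12.2,0],
  [0.3,0,-0.1,-12.2,0],
  [0.4,0,-0.1,-12.2,0],
  [0.5,0,-0.1,-12.2,0],
  [0.6,0,-0.1,-12.2,0],
  [0.6,0,-0.1,-12.2,0],
  [0.6,0,-0.1,-12.2,0],
  [0.6,0,-0.1,-12.2,0],
  [0.6,0,-0.1,-12.2,0],
])

```text
time_s: 33.72
ee_pos: [0.4321, 0.1324, 0.2277]
eef_rot: [3.142, 0.0, 3.038]
force: [-1.4, 0.7, 5.0]
grip_width: 0.0534
grip_force: 18.0
```

servo_tool([
  [0.6,0,0,2,0],
  [0.6,0,0,6,0],
  [0.6,0,0,10,0],
  [0.6,0,3,12,0],
  [0.6,0,7,12,0],
  [0.6,0.5,11,12,0],
  [0.6,1,13.5,12,0],
  [0.6,1,14.4,12,0],
  [0.6,1,14.4,12,0],
  [0.6,1,14.4,12,0],
  [0.6,1,14.4,9,0],
  [0.6,1,14.4,6,0],
  [0.6,1,14.4,3.5,0],
  [0.6,1,14.4,2,0],
  [0.6,1,14.4,1.2,0],
  [0.6,1,14.4,0.7,0],
  [0.6,1,14.4,0.4,0],
  [0.6,1,14.4,0.3,0],
  [0.6,1,14.4,0.25,0],
  [0.6,1,14.4,0.25,0],
])

```text
time_s: 36.22
ee_pos: [0.4421, 0.2764, 0.2308]
eef_rot: [3.141, 0.001, 3.038]
force: [-2.9, -1.1, 7.1]
grip_width: 0.0536
grip_force: 18.0
```

Contact with the floor is felt. I'll release, rise and pull back out of the camera's view.

servo_tool([
  [0.5,0,0,0,0],
  [0.4,0,0,0,0],
  [0.3,0,0,0,0],
  [0.25,0,0,0,0],
  [0.25,0,0,0,0],
  [0.25,0,0,2,0],
  [0.25,0,0,6,0],
  [0.25,0,0,11,0],
  [0,0,0,16,0],
  [0,0,-5,18,0],
  [0,0,-11,18,0],
  [0,0,-17,18,0],
  [0,0,-23,18,0],
  [0,-2,-29,18,0],
  [0,-4,-35,18,0],
  [0,-6,-41,18,0],
  [0,-8,-47,18,0],
  [0,-10,-52,18,0],
  [0,-10,-52,18,0],
  [0,-10,-52,18,0],
])

```text
time_s: 38.72
ee_pos: [0.3421, -0.2434, 0.4101]
eef_rot: [3.141, -0.0, 3.037]
force: [0.1, -0.3, -0.1]
grip_width: 0.0938
grip_force: 0.0
```

Run:
```python
from h import *
t=snap("top","pics/t5.png")["image"]; s=snap("side","pics/s5.png")["image"]
f=lambda i,x,y,w:cv2.resize(i[y:y+200,x:x+w,::-1],None,fx=2,fy=2)
cv2.imwrite("pics/c5.png",np.hstack([f(t,130,90,200),f(s,190,60,200)])); print(ctrl.get_obs()["ee_pos"],ctrl.get_obs()["force"])
```

```text
[ 0.34248759 -0.24272259  0.41019472] [-0.2376601   0.90201968  0.12316752]
```

View pics/c5.png

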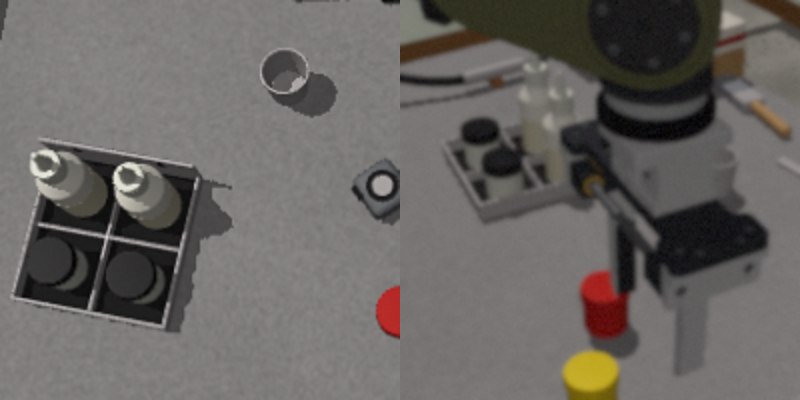

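All four items stand upright in their own pockets, with bottles at the back ((70,185) and (145,195)) and jars in front ((55,262) and (135,275)). The cup and tape are unmoved. The cork block, at the far side, was never approached. Handing in.

```bash
python3 -c "
from station import ctrl
print(ctrl.hand_in())"
```

```text
the job is handed in; nothing more can be done
None
```

I handed the job in at about 39 s: both bottles stand in the caddy's back row, both jars were placed after them in the front row, and the felt wheel lies flat in the empty half of the tray; the hand-in returned no verdict.

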